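# Light the specimen chamber and hold its sprung lid at the index

## Robot

A 7-joint arm with a two-finger parallel gripper is mounted at the origin on the work surface. World frame = base frame: x ahead of the robot, y to its left, z up, the work surface at z = 0. Lengths are in m, angles in rad, forces in N, time in s.
With the tool pointing down it reaches from about 0.425 to 0.925 m from the base axis. Payload 6.8 kg.
Tool frame: the origin (TCP) lies between the finger pads, 19 mm behind the fingertips; this is the grasp point; z points along the fingers, y is the line along which they close (so a half turn about z gives the same grasp; the last joint's range is limited). The gripper opens to 85 mm and grips with 20 to 120 N. Pads are 22 mm wide; open, the fingers measure 114 mm over their backs; the gripper's body (76 mm by 85 mm) begins 54 mm behind the grasp point. The pads swing forward as they close: fully open they stand 13 mm farther back than shut.
Start: joints at [1.216, 0.477, 0.022, 1.555, -0.011, 1.109, -0.083], TCP at [0.165, -0.655, 0.25] pointing down, gripper open.
Joint ranges: [-2.96, 2.96], [-0.34, 2.1], [-1.41, 1.46], [0.24, 2.44], [-1.37, 4.51], [0.17, 1.92], [-2.96, 2.96]. Speed limits (rad/s): [2.39, 2.39, 3.14, 3.14, 3.14, 3.14, 3.14].

## Interface

Orientations are given as a unit quaternion [w, x, y, z].
In Python, from station import bot gives the robot as it stands. The module is installed in compiled form; this text tells all that it offers.
- The arm moves only by the shell command python3 -m jog 'ROWS' [OPENING] [FORCE]. ROWS is JSON, a list of rows, each a list of 4 numbers: the shift along the tool's x, y, z in cm, then the turn about the tool's z in rad. In form: [[x, y, z, spin], ...]. A call has 1 to 20 rows; each row is the pose to reach, as a shift and turn from the pose commanded when the call began, along the tool's axes at that moment; what a row does not reach only later rows make up. A row lasts 1/12 s, in which the tool goes at most 41.7 mm and 7.16 degrees, less where a joint would pass 70% of its speed; a pose out of reach is approached as far as the arm can. A call with a gripper value outside its range is refused whole. OPENING is the closure, from -1 (fully open) to 1 (shut), set as the call begins (- or left out, the last holds). The fingers move at their own pace and stop on an object; FORCE is the grip in N (left out, the last holds). Time passes only in rows, so rows that repeat a pose let the fingers close. It gives the time, the measured TCP pose, the force, the opening and the grip force at its end, in the units of the state.
- bot.get_obs(): the state, without advancing time (a new reading comes with each control period).
- bot.read_camera(name): name is "side" or "top"; returns a dict with "pixels" (384x512x3 uint8, red, green, blue), "depth" (384x512 float32, m along the optical axis (not along the pixel's ray), 0 where there is no reading), "fovy" (degrees; the focal length in pixels is half the picture's height over the tangent of half this angle, whatever the lens; pixels are square), "cx", "cy" (the principal point, pixels), "pose" (4x4, takes a point from camera to world coordinates). Camera axes: x right, y down, z forward; pixel columns grow to the right and rows downward; lengths in m; the calibration is good to about 2 mm. A picture is of the moment at which its call begins.
- bot.hand_in(): hands the job in; it is judged then, once.
The state is a dict: "t": time; "q": joint angles; "joint_vel": joint speeds; "joint_torque": joint torques, N m; "eef_pos": TCP position; "tool_rot": TCP orientation; "contact_force": force on the tool from outside, world axes, zero at the start; "torque": the same for the moment, N m; "gripper_width": opening from 0.0 (shut) to 1.0 (fully open); "grasp_force": force on a finger pad.
Only numpy, scipy, OpenCV 4.12 (cv2) and the standard library are available. Lean on these libraries where they do the work, as an engineer would, in place of code of your own. Each camera call takes 0.05 s, during which the arm holds its last target. There are 200 camera calls.

## Task

Swivel and tilt the inspection lamp (it has a rear handle) until it points at the latch block in the middle of the specimen chamber's front rim, right under the lid's pull, let go of it, and then lift the chamber's sprung lid by its pull until the lid lines up with the index arm on the chamber's side. Finish while still holding the lid steady there in the fingers, with the lamp still aimed; leave the index arm where it is set and everything else on the table in its place.

Things in the scene. Friction and masses are not known exactly. Their poses are not given: they have to be found in the camera images.
- chamber: fixed white open-topped metal box, 200 (x) x 260 (y) x 110 mm high, walls 8 mm, standing on the table; origin at the centre of its underside; its front is its -x face, its lid is hinged along its far (+x) top edge, the index arm and a thin curved steel rail (reaching 150 mm above the box) are on its +y side, 17 mm outside the wall
- rim (a point): the latch block, a 16 mm steel block in the middle of the chamber's front face just under the lid, 98 mm above the table: the point that the lamp must point at. Axes as the chamber's
- lid (a joint): angle of the lid, 0 = shut (level), grows as its front rises, to 1.3 rad; a spring (0.6 N m when shut, 0.5 N m more per rad) and its weight (0.3 kg or so) pull it shut: about 4 to 6 N at the pull, square to the lid
- lid_hinge (a point): point on the lid's hinge axis, at mid-width, 117 mm above the table, at the chamber's far edge; turns with the lid. Its y is the hinge axis, -x points along the lid to the pull. The lid is a grey plate 206 x 260 x 10 mm centred on the plane through the axis
- lid_pull (a point): the lid's pull: a black bar 16 mm wide (chamber's y), 14 mm thick, standing 51 mm out from the lid's front edge in the lid's plane; this is its grip point, 232 mm from the hinge axis along the lid and 26 mm beyond the lid's edge; axes turn with the lid. Only the table is under it. Pinched across its width from above, it pivots between the finger pads as the lid turns
- index (a joint): angle of the index arm, on the same axis and scale as the lid: the lid is at the mark when joint lid equals this (0.45 to 0.80 rad, different each time). A stiff friction joint
- index_hinge (a point): pivot of the index arm, on the lid's hinge axis, 147 mm to the chamber's +y side of its middle; turns with the arm, -x points along the arm to its tip
- index_tip (a point): free tip of the index arm, a thin black bar 175 mm long, 10 mm high, with a brass clamp block (18 mm) 155 mm from the pivot where it meets the curved rail
- lamp: fixed inspection lamp stand: heavy round foot 110 mm dia, 18 high, and a steel post of 22 mm dia, carrying the swivelling, tilting head; origin at the centre of the foot's underside, z up the post, x is the way that the lamp points when the swivel reads 0
- lamp_swivel (a joint): swivel of the lamp about the vertical post axis, 0 = along the stand's x, grows counterclockwise from above, -1.6 to 1.6 rad; friction (0.12 N m) holds it where it is left
- lamp_head (a joint): tilt of the lamp, 0 = level, grows as the lens dips and the rear handle rises, -0.5 to 0.9 rad; friction (0.12 N m) holds it where it is left
- lamp_pivot (a point): where the swivel and tilt axes cross, in the lamp head, 190 mm above the table on the post's axis; turns with the head: its x axis is the way the lamp points, y the tilt axis. The white head, 60 mm dia at the lens, reaches from 45 mm ahead of to 30 mm behind this point along x, and the yoke under it 40 mm to either side
- lamp_grip (a point): grip point on the lamp's rear handle: a straight round black rod of 12 mm dia that runs backwards (-x of the head) on the axis of the lamp from 25 to 135 mm behind the pivot; this point is 105 mm behind the pivot. Axes as the head's. The rod can be pinched sideways from above
- mount_a: black resin specimen mount, disc 32 mm dia, 20 high; loose bystander, leave it alone; origin at the centre of its underside
- mount_b: black resin specimen mount, disc 40 mm dia, 22 high; loose bystander, leave it alone; origin at the centre of its underside
- mug: white mug, 80 mm dia, 90 high; loose bystander, leave it alone; origin at the centre of its underside
- wash_bottle: white bottle, 60 mm dia, 150 high; loose bystander, leave it alone; origin at the centre of its underside
- screwdriver: screwdriver lying on the table; loose bystander, leave it alone; origin at the centre of its underside
- mouse: black computer mouse, 100 x 60 x 32 mm; loose bystander, leave it alone; origin at the centre of its underside
- slide_box: open grey divided box, 90 x 130 x 35 mm; loose bystander, leave it alone; origin at the centre of its underside
Mind the look-alikes: they are no part of the job. Leave any green look-alike of the lamp alone.

How it is judged:
By the outcome, as a careful person would: the job done as asked, in the order asked, and still so for the second after the job is handed in, while the arm keeps its last pose, push and grip.
It also fails if it takes over 48 s, if anything falls off the work surface, if the arm or the gripper's body presses on something with over 40 N, if the wrist force passes 120 N, or if a joint passes its speed limit or range.

## Working session

There is one attempt and no reset: what is moved stays moved. The work goes in short steps, Python scripts to look and compute and a shell command to move; the robot and the scene stay as the last step left them, time stands still between calls to the robot, and variables do not carry over. Pictures are saved under pics/ and viewed, at most 10 in all, crops included, and the job is handed in when it is done.

```bash
mkdir -p pics; cat > h.py <<'E'
import numpy as np,cv2
from station import bot
def cam(n):
    c=bot.read_camera(n); c['f']=192/np.tan(np.radians(c['fovy'])/2); return c
def pts(c):
    d=c['depth']; v,u=np.mgrid[0:384,0:512]
    P=np.stack([(u-c['cx'])/c['f']*d,(v-c['cy'])/c['f']*d,d],-1)
    return P@c['pose'][:3,:3].T+c['pose'][:3,3]
def save(c,n): cv2.imwrite(f'pics/{n}.png',c['pixels'][...,::-1])
def proj(c,p):
    q=np.linalg.inv(c['pose'])@np.r_[p,1]; return c['f']*q[:2]/q[2]+[c['cx'],c['cy']]
E
python3 - <<'E'
from h import *
o=bot.get_obs()
print({k:np.round(v,3) for k,v in o.items()})
for n in('side','top'):
    c=cam(n);save(c,n);np.savez(n,**c);print(n,c['fovy'],c['pose'].round(3))
E
```

```text
{'t': np.float64(0.0), 'q': array([ 1.216,  0.478,  0.022,  1.556, -0.011,  1.109, -0.083]), 'joint_vel': array([-0.002,  0.001,  0.001,  0.   ,  0.   ,  0.001, -0.001]), 'joint_torque': array([ 0.0000e+00, -5.9645e+01,  1.6080e+00, -2.8119e+01,  1.3000e-02,
        9.0000e-03, -0.0000e+00]), 'eef_pos': array([ 0.165, -0.654,  0.249]), 'tool_rot': array([-0.001,  0.992,  0.123, -0.   ]), 'contact_force': array([-1.136,  0.589,  0.682]), 'torque': array([-0.009, -0.006, -0.017]), 'grasp_force': np.float64(0.0), 'gripper_width': np.float64(0.998)}
side 49.75476836821829 [[-0.737 -0.349  0.579 -0.249]
 [-0.676  0.361 -0.643  0.853]
 [ 0.016 -0.865 -0.501  0.786]
 [ 0.     0.     0.     1.   ]]
top 50.4382595989639 [[ 0.027 -0.998  0.053  0.448]
 [-1.    -0.027 -0.     0.02 ]
 [ 0.002 -0.053 -0.999  1.288]
 [ 0.     0.     0.     1.   ]]
```

View pics/side.png

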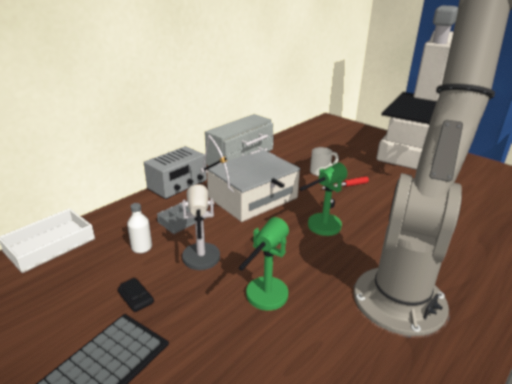

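View pics/top.png

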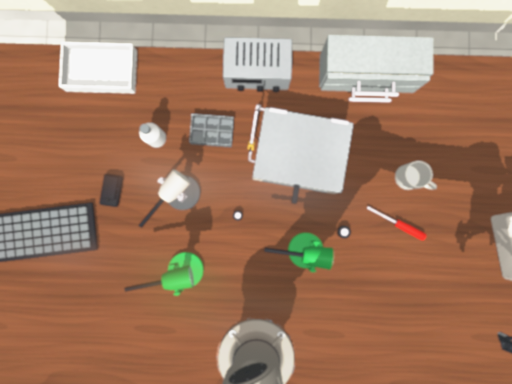

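The top view shows the white lamp at about (177,185), its handle running to (143,224). The lid is at (303,150), the pull at (295,193) and the brass clamp at (252,147). The green lamps are decoys. Next I'll measure these and crop in.

```bash
cat > m.py <<'E'
from h import *
T=dict(np.load('top.npz'));S=dict(np.load('side.npz'))
a=cv2.resize(T['pixels'][85:250,130:370],None,fx=3,fy=3,interpolation=2)
cv2.imwrite('pics/tc.png',a[...,::-1][:,:])
b=cv2.resize(S['pixels'][110:280,110:310],None,fx=3.5,fy=3.5,interpolation=2)
cv2.imwrite('pics/sc.png',b[...,::-1])
P=pts(T);Q=pts(S)
def lidrect(P):
    m=(abs(P[...,2]-.122)<.006)&(P[...,0]>.5)&(P[...,0]<.9)&(abs(P[...,1]+.08)<.25)
    m=cv2.morphologyEx(m.astype(np.uint8),cv2.MORPH_OPEN,np.ones((5,5)))
    n,l,s,_=cv2.connectedComponentsWithStats(m); k=1+s[1:,4].argmax(); X=P[l==k]
    r=cv2.minAreaRect(X[:,:2].astype(np.float32)); print('lid',r,X[:,2].mean(),len(X))
lidrect(P);lidrect(Q)
for nm,I,P_ in(('T',T,P),('S',S,Q)):
    h=cv2.cvtColor(I['pixels'],cv2.COLOR_RGB2HSV).astype(int)
    x,y,z=P_[...,0],P_[...,1],P_[...,2]
    dark=(h[...,2]<70)
    k=dark&(z>.09)&(z<.3)&(x>.3)&(x<.9)&(y<.4)&(y>-.3)
    n,l,s,ce=cv2.connectedComponentsWithStats(k.astype(np.uint8))
    for i in range(1,n):
        if s[i,4]>5:
            X=P_[l==i];print(nm,'dark',ce[i].round(),s[i,4],X.min(0).round(3),X.max(0).round(3),X.mean(0).round(3))
    w=(h[...,1]<60)&(h[...,2]>100)&(z>.14)&(z<.3)&(x<.75)&(x>.3)&(y>.1)&(y<.4)
    X=P_[w];print(nm,'white',len(X),X.min(0).round(3),X.max(0).round(3),X.mean(0).round(3))
    g=(h[...,0]>15)&(h[...,0]<30)&(h[...,1]>120)&(h[...,2]>120)&(x>.5)&(z>.05)
    print(nm,'brass',P_[g].round(3)[:8],np.argwhere(g)[:8].tolist())
E
python3 m.py
```

```text
lid ((0.6340466141700745, -0.11932536959648132), (0.2596616744995117, 0.20859560370445251), 81.77423858642578) 0.12048367278359126 5664
lid ((0.6183755397796631, -0.11737166345119476), (0.262803316116333, 0.23546022176742554), 80.7996826171875) 0.1228885677459051 1812
T dark [240.  80.] 15 [0.837 0.049 0.091] [0.841 0.091 0.098] [0.839 0.07  0.094]
T dark [145. 220.] 15 [0.405 0.302 0.175] [0.432 0.324 0.184] [0.418 0.314 0.179]
T dark [282. 251.] 50 [ 0.339 -0.111  0.19 ] [ 0.353 -0.014  0.199] [ 0.347 -0.059  0.194]
T white 785 [0.471 0.192 0.14 ] [0.688 0.347 0.226] [0.527 0.244 0.201]
T brass [[0.634 0.023 0.209]
 [0.631 0.036 0.212]
 [0.631 0.023 0.211]
 [0.628 0.036 0.216]
 [0.628 0.033 0.216]
 [0.628 0.028 0.218]
 [0.628 0.026 0.217]
 [0.628 0.023 0.214]] [[142, 254], [143, 249], [143, 254], [144, 249], [144, 250], [144, 252], [144, 253], [144, 254]]
S dark [211. 165.] 28 [0.651 0.015 0.132] [0.733 0.029 0.192] [0.694 0.021 0.16 ]
S dark [179. 171.] 71 [0.832 0.006 0.09 ] [0.842 0.091 0.107] [0.838 0.049 0.097]
S dark [312. 184.] 99 [ 0.331 -0.139  0.158] [ 0.363 -0.01   0.199] [ 0.341 -0.058  0.193]
S dark [277. 183.] 38 [ 0.477 -0.103  0.115] [ 0.525 -0.086  0.126] [ 0.5   -0.093  0.122]
S dark [328. 189.] 25 [ 0.319 -0.145  0.136] [ 0.343 -0.129  0.155] [ 0.329 -0.136  0.146]
S dark [198. 223.] 92 [0.398 0.242 0.142] [0.504 0.332 0.192] [0.441 0.296 0.18 ]
S white 805 [0.398 0.196 0.14 ] [0.69  0.347 0.227] [0.511 0.254 0.193]
S brass [[0.62  0.035 0.215]
 [0.618 0.033 0.215]
 [0.627 0.038 0.211]
 [0.62  0.04  0.214]
 [0.623 0.033 0.21 ]
 [0.618 0.033 0.212]
 [0.629 0.036 0.205]
 [0.621 0.039 0.21 ]] [[158, 223], [158, 224], [159, 221], [159, 222], [159, 223], [159, 224], [160, 221], [160, 222]]
```

View pics/tc.png

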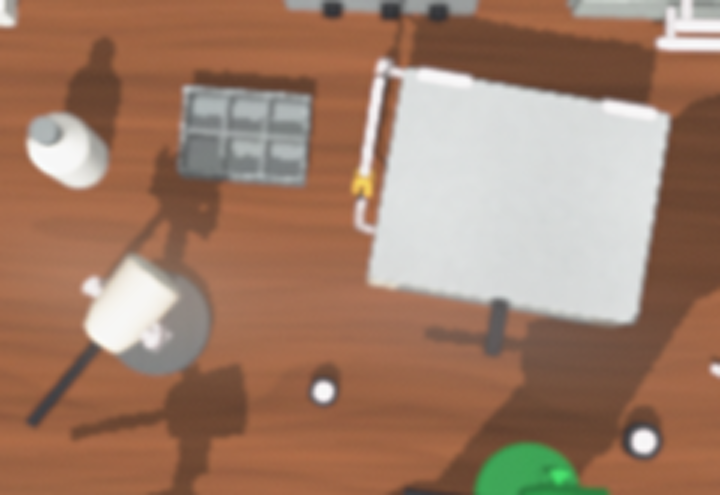

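View pics/sc.png

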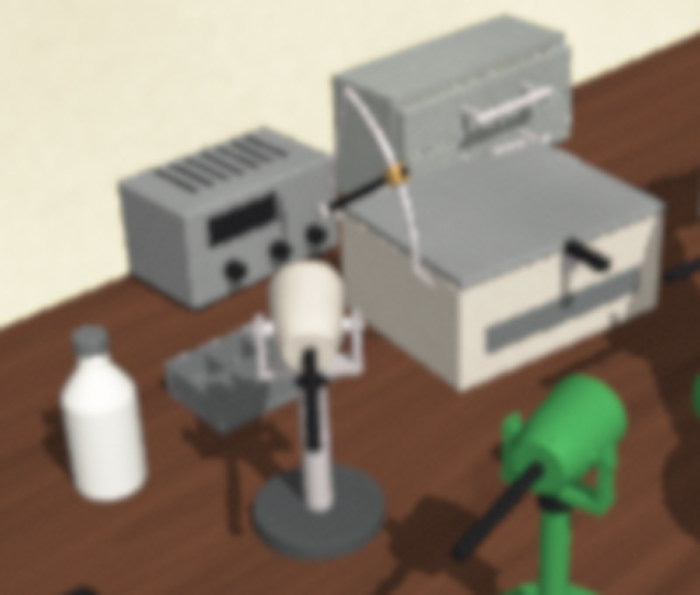

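```bash
cat > m2.py <<'E'
from h import *
def inter(c1,u1,c2,u2):
    o=[];d=[]
    for c,u in((c1,u1),(c2,u2)):
        v=c['pose'][:3,:3]@np.r_[(u[0]-c['cx'])/c['f'],(u[1]-c['cy'])/c['f'],1];o.append(c['pose'][:3,3]);d.append(v/np.linalg.norm(v))
    s=np.linalg.lstsq(np.c_[d[0],-d[1]],o[1]-o[0],rcond=None)[0]
    a,b=o[0]+s[0]*d[0],o[1]+s[1]*d[1];return (a+b)/2,np.linalg.norm(a-b)
def line(c,roi):   # dark rod: centre line in pixels (u0,v0,du,dv) inside roi, plane through camera
    x0,y0,x1,y1=roi;g=c['pixels'][y0:y1,x0:x1].max(2)
    m=(g<55).astype(np.uint8);n,l,s,_=cv2.connectedComponentsWithStats(m);k=1+s[1:,4].argmax()
    p=np.argwhere(l==k)[:,::-1].astype(np.float32)+[x0,y0]
    vx,vy,px,py=cv2.fitLine(p.astype(np.float32),cv2.DIST_HUBER,0,.01,.01).ravel()
    t=(p-[px,py])@[vx,vy];R=c['pose'][:3,:3]
    r=lambda u:R@np.r_[(u[0]-c['cx'])/c['f'],(u[1]-c['cy'])/c['f'],1]
    e=[np.array([px,py])+k*np.array([vx,vy]) for k in(t.min(),t.max())]
    return np.cross(r(e[0]),r(e[1])),e,len(p)
def line3(c1,r1,c2,r2):
    n1,e1,k1=line(c1,r1);n2,e2,k2=line(c2,r2)
    d=np.cross(n1,n2);d/=np.linalg.norm(d)
    n1/=np.linalg.norm(n1);n2/=np.linalg.norm(n2)
    p=np.linalg.lstsq(np.array([n1,n2]),[n1@c1['pose'][:3,3],n2@c2['pose'][:3,3]],rcond=None)[0]
    return p,d,e1,e2,k1,k2
E
python3 - <<'E'
from m2 import *
T=dict(np.load('top.npz'));S=dict(np.load('side.npz'))
X=[]
for c in(T,S):
    P=pts(c);h=cv2.cvtColor(c['pixels'],cv2.COLOR_RGB2HSV).astype(int)
    m=(P[...,2]>.012)&(P[...,2]<.024)&(h[...,1]<70)&(abs(P[...,0]-.5)<.09)&(abs(P[...,1]-.24)<.09)
    m=cv2.morphologyEx(m.astype(np.uint8),cv2.MORPH_OPEN,np.ones((3,3)))>0
    A=P[m][:,:2];X.append(A);print(len(A),cv2.minEnclosingCircle(A.astype(np.float32)))
print(cv2.minEnclosingCircle(np.vstack(X).astype(np.float32)))
b=[]
for c in(T,S):
    h=cv2.cvtColor(c['pixels'],cv2.COLOR_RGB2HSV).astype(int);P=pts(c)
    g=(h[...,0]>12)&(h[...,0]<32)&(h[...,1]>90)&(h[...,2]>110)&(P[...,0]>.57)&(P[...,2]>.15)&(P[...,2]<.27)&(P[...,0]<.68)&(abs(P[...,1]-.03)<.03)
    q=np.argwhere(g)[:,::-1];b.append(q.mean(0));print('brass',len(q),b[-1])
print(inter(T,b[0],S,b[1]))
for r in((130,190,165,235),(190,205,210,245)):0
p,d,e1,e2,k1,k2=line3(T,(130,190,165,235),S,(185,208,212,245));print(p,d,e1,e2,k1,k2)
E
```

```text
408 ((0.5034963488578796, 0.2418643832206726), 0.054448097944259644)
634 ((0.5030344724655151, 0.24596624076366425), 0.05638155713677406)
((0.5024632215499878, 0.24414779245853424), 0.056837160140275955)
brass 44 [251.11363636 145.81818182]
brass 23 [222.47826087 159.52173913]
(array([0.625303  , 0.03131096, 0.20684533]), np.float64(0.0024691987605919468))Traceback (most recent call last):
  File "<stdin>", line 17, in <module>
  File "m2.py", line 18, in line3
    n1,e1,k1=line(c1,r1);n2,e2,k2=line(c2,r2)
             ~~~~^^^^^^^
  File "m2.py", line 10, in line
    m=(g<55).astype(np.uint8);n,l,s,_=cv2.connectedComponentsWithStats(m);k=1+s[1:,4].argmax()
                                                                              ~~~~~~~~~~~~~~^^
ValueError: attempt to get argmax of an empty sequence
```

```bash
sed -i 's/g<55/g<80/' m2.py; python3 - <<'E'
from m2 import *
T=dict(np.load('top.npz'));S=dict(np.load('side.npz'))
p,d,e1,e2,k1,k2=line3(T,(132,195,165,232),S,(188,206,210,242));print(p,d,e1,e2,k1,k2)
if d[1]>0:d=-d
piv=np.array([.503,.243,.19]);a=p+d*((piv-p)@d)
print('dist pivot-line',a-piv,'grip',a-.105*d,'yaw',np.arctan2(d[1],d[0]),'tilt',-np.arcsin(d[2]))
# target
yaw=np.radians(-8.23);ex=np.array([np.cos(yaw),np.sin(yaw),0]);rim=np.array([.634,-.1193,0])-.103*ex;rim[2]=.098
v=rim-piv;v/=np.linalg.norm(v);print('rim',rim,'yaw*',np.arctan2(v[1],v[0]),'tilt*',-np.arcsin(v[2]),'grip*',piv-.105*v)
E
```

```text
[0.30575599 0.40962009 0.14473643] [ 0.75040058 -0.63037568  0.19881015] [array([140.28838852, 225.23991379]), array([157.97526808, 203.97942573])] [array([197.8650864 , 210.00479651]), array([198.86039918, 238.00496154])] 55 121
dist pivot-line [-0.00060594  0.00143385  0.00683346] grip [0.423602   0.31062329 0.1759584 ] yaw -0.6986904436513588 tilt -0.20014368290657492
rim [ 0.53206075 -0.10455584  0.098     ] yaw* -1.4873757416227054 tilt* 0.2579102591512204 grip* [0.49454037 0.34417408 0.21678135]
```

```bash
python3 -m jog '[[17,-12,-13,0],[17,-12,-13,0],[17,-12,-13,0],[17,-12,-13,0],[17,-12,-13,0],[17,-12,-13,0],[40,-21,-13,-0.5],[40,-21,-13,-0.5],[40,-21,-13,-0.5],[40,-21,-13,-0.5],[40,-21,-13,-1],[40,-21,-13,-1],[40,-21,-13,-1],[61,-63,-13,-2],[61,-63,-13,-2],[61,-63,-13,-2],[61,-63,-13,-2],[61,-63,-13,-2],[61,-63,-13,-2],[61,-63,-13,-2]]' -1 40
cat > w.py <<'E'
# world goal (x y z toolx-angle) -> tool shift in cm from the measured pose
import sys
from h import *
from scipy.spatial.transform import Rotation as R
def go(*gs):
    o=bot.get_obs();M=R.from_quat(np.roll(o['tool_rot'],-1)).as_matrix()
    a=np.arctan2(M[1,0],M[0,0]);print('t',o['t'],'pos',o['eef_pos'].round(4),'ang',round(a,3),'tilt',M[:,2].round(3),'w',o['gripper_width'].round(3),'F',o['contact_force'].round(1),'q',o['q'].round(2))
    for g in gs:
        s=M.T@(np.array(g[:3])-o['eef_pos'])*100; print(g,'->',s.round(2),'spin',round(-((g[3]-a+np.pi)%(2*np.pi)-np.pi),3))
if __name__=='__main__': go(*eval(sys.argv[1]))
E
python3 w.py '[(.6,.1,.38,2.44),(.424,.311,.30,2.44),(.424,.311,.172,2.44)]'
```

```text
t: 1.77
eef_pos: [0.564, -0.0665, 0.3798]
tool_rot: [-0.0, 0.539, 0.842, -0.0]
contact_force: [1.4, -0.5, 0.4]
gripper_width: 1.001
grasp_force: 0.0Traceback (most recent call last):
  File "w.py", line 10, in <module>
    if __name__=='__main__': go(*eval(sys.argv[1]))
                             ~~^^^^^^^^^^^^^^^^^^^^
  File "w.py", line 7, in go
    a=np.arctan2(M[1,0],M[0,0]);print('t',o['t'],'pos',o['eef_pos'].round(4),'ang',round(a,3),'tilt',M[:,2].round(3),'w',o['gripper_width'].round(3),'F',o['contact_force'].round(1),'q',o['q'].round(2))
                                                                                                                         ^^^^^^^^^^^^^^^^^^^^^^^^
AttributeError: 'float' object has no attribute 'round'
```

```bash
sed -i "s/o\['gripper_width'\].round(3)/round(float(o['gripper_width']),3)/" w.py
python3 w.py '[(.58,.1,.38,2.44),(.424,.311,.30,2.44),(.424,.311,.172,2.44)]'
```

```text
t 1.7667 pos [ 0.564  -0.0665  0.3798] ang 2.003 tilt [-0. -0. -1.] w 1.001 F [ 1.4 -0.5  0.4] q [ 0.48  0.26 -0.58  1.61  0.14  1.32  0.31]
(0.58, 0.1, 0.38, 2.44) -> [14.45  8.42 -0.02] spin -0.437
(0.424, 0.311, 0.3, 2.44) -> [40.15  3.09  7.98] spin -0.437
(0.424, 0.311, 0.172, 2.44) -> [40.15  3.09 20.78] spin -0.437
```

```bash
python3 -m jog '[[14.5,8.4,0,-0.44],[14.5,8.4,0,-0.44],[14.5,8.4,0,-0.44],[14.5,8.4,0,-0.44],[14.5,8.4,0,-0.44],[40.1,3.1,2,-0.44],[40.1,3.1,2,-0.44],[40.1,3.1,2,-0.44],[40.1,3.1,2,-0.44],[40.1,3.1,2,-0.44],[40.1,3.1,2,-0.44],[40.1,3.1,2,-0.44],[40.1,3.1,8,-0.44],[40.1,3.1,8,-0.44],[40.1,3.1,8,-0.44],[40.1,3.1,8,-0.44]]'
python3 w.py '[(.424,.311,.172,2.44)]'
```

```text
t: 3.1
eef_pos: [0.4265, 0.309, 0.2995]
tool_rot: [-0.001, 0.345, 0.938, -0.001]
contact_force: [0.1, -0.2, 0.7]
gripper_width: 1.004
grasp_force: 0.0
t 3.1 pos [0.4265 0.309  0.2995] ang 2.436 tilt [-0.002 -0.001 -1.   ] w 1.004 F [ 0.1 -0.2  0.7] q [-0.04  0.29 -0.84  1.8   0.23  1.15 -0.09]
(0.424, 0.311, 0.172, 2.44) -> [ 0.31  0.02 12.75] spin -0.004
```

```bash
python3 -m jog '[[0.3,0,4,0],[0.3,0,8,0],[0.3,0,11,0],[0.3,0,12.7,0],[0.3,0,12.7,0],[0.3,0,12.7,0]]'
python3 -m jog '[[0,0,0,0],[0,0,0,0],[0,0,0,0],[0,0,0,0],[0,0,0,0],[0,0,0,0],[0,0,0,0],[0,0,0,0],[0,0,0,0],[0,0,0,0]]' 1 30
python3 w.py '[(.424,.311,.172,2.44)]'; python3 - <<'E'
from h import *
for n in('side','top'): c=cam(n);save(c,n+'2');np.savez(n+'2',**c)
S=cv2.imread('pics/side2.png')[150:300,120:290];T=cv2.imread('pics/top2.png')[130:280,110:260]
cv2.imwrite('pics/g2.png',np.hstack([cv2.resize(S,None,fx=2.4,fy=2.4),cv2.resize(T,None,fx=2.4,fy=2.4)]))
E
```

```text
t: 3.6
eef_pos: [0.4253, 0.312, 0.1741]
tool_rot: [0.0, 0.346, 0.938, 0.0]
contact_force: [0.5, 0.4, 0.7]
gripper_width: 1.001
grasp_force: 0.0
t: 4.43
eef_pos: [0.4246, 0.3115, 0.1731]
tool_rot: [0.0, 0.345, 0.939, 0.0]
contact_force: [0.9, 0.2, 1.1]
gripper_width: 0.128
grasp_force: 29.2
t 4.4333 pos [0.4246 0.3115 0.1731] ang 2.437 tilt [ 0. -0. -1.] w 0.128 F [0.9 0.2 1.1] q [-0.13  0.43 -0.78  1.94  0.38  0.92 -0.23]
(0.424, 0.311, 0.172, 2.44) -> [ 0.01 -0.08  0.11] spin -0.003
```

View pics/g2.png

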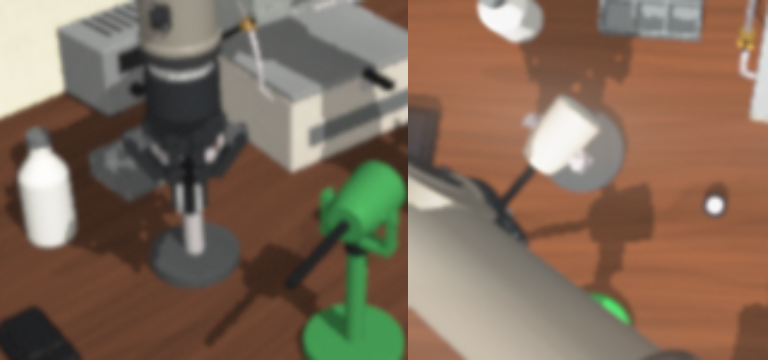

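```bash
cat > arc.py <<'E'
from w import *
def arc(y0,t0,y1,t1,r,piv=np.array([.503,.243,.19]),n=8):
    gs=[]
    for k in np.linspace(1/n,1,n):
        y=y0+k*(y1-y0);t=t0+k*(t1-t0)
        gs.append((*(piv-r*np.array([np.cos(t)*np.cos(y),np.cos(t)*np.sin(y),-np.sin(t)])),y+np.pi))
    go(*[tuple(np.array(g).round(4).tolist()) for g in gs])
E
python3 -c "
from arc import *
arc(-.705,-.163,-1.487,.258,.1055)"
```

```text
t 4.5333 pos [0.4246 0.3115 0.173 ] ang 2.437 tilt [ 0. -0. -1.] w 0.128 F [ 1.1 -0.2  1.9] q [-0.13  0.43 -0.78  1.94  0.38  0.92 -0.23]
(0.4302, 0.3184, 0.1784, 2.3388) -> [ 0.02  0.89 -0.54] spin 0.098
(0.4376, 0.3255, 0.1839, 2.2411) -> [-0.08  1.91 -1.09] spin 0.196
(0.4458, 0.3317, 0.1895, 2.1433) -> [-0.3   2.91 -1.65] spin 0.293
(0.4548, 0.3367, 0.195, 2.0456) -> [-0.66  3.87 -2.2 ] spin 0.391
(0.4644, 0.3406, 0.2005, 1.9478) -> [-1.14  4.79 -2.75] spin 0.489
(0.4743, 0.3432, 0.2061, 1.8501) -> [-1.73  5.63 -3.31] spin 0.587
(0.4844, 0.3446, 0.2115, 1.7523) -> [-2.41  6.39 -3.85] spin 0.684
(0.4945, 0.3447, 0.2169, 1.6546) -> [-3.17  7.06 -4.39] spin 0.782
```

```bash
python3 -m jog '[[0,0.45,-0.27,0.05],[0,0.9,-0.54,0.1],[-0.05,1.4,-0.8,0.15],[-0.1,1.9,-1.1,0.2],[-0.2,2.4,-1.37,0.25],[-0.3,2.9,-1.65,0.29],[-0.5,3.4,-1.9,0.34],[-0.65,3.9,-2.2,0.39],[-0.9,4.35,-2.5,0.44],[-1.15,4.8,-2.75,0.49],[-1.4,5.2,-3,0.54],[-1.7,5.6,-3.3,0.59],[-2.05,6,-3.6,0.64],[-2.4,6.4,-3.85,0.68],[-2.8,6.7,-4.1,0.73],[-3.2,7.05,-4.4,0.78],[-3.2,7.05,-4.4,0.78],[-3.2,7.05,-4.4,0.78],[-3.2,7.05,-4.4,0.78]]'
cat > lamp.py <<'E'
from m2 import *
import sys
def look(tag):
    for n in('side','top'): c=cam(n);save(c,n+tag);np.savez(n+tag,**c)
look(sys.argv[1]);tag=sys.argv[1]
S=cv2.imread(f'pics/side{tag}.png')[150:300,120:290];T=cv2.imread(f'pics/top{tag}.png')[130:280,90:240]
cv2.imwrite(f'pics/g{tag}.png',np.hstack([cv2.resize(S,None,fx=2.4,fy=2.4),cv2.resize(T,None,fx=2.4,fy=2.4)]))
E
python3 lamp.py 3; python3 -c "
from w import *
go()"
```

```text
t: 6.12
eef_pos: [0.4946, 0.3449, 0.2169]
tool_rot: [-0.0, 0.675, 0.737, 0.0]
contact_force: [2.0, 1.5, -1.7]
gripper_width: 0.126
grasp_force: 29.3
t 6.2167 pos [0.4945 0.3449 0.2169] ang 1.658 tilt [ 0.     0.001 -1.   ] w 0.129 F [ 2.1  2.5 -1.4] q [-0.27  0.46 -0.59  1.74  0.29  1.04 -0.87]
```

View pics/g3.png

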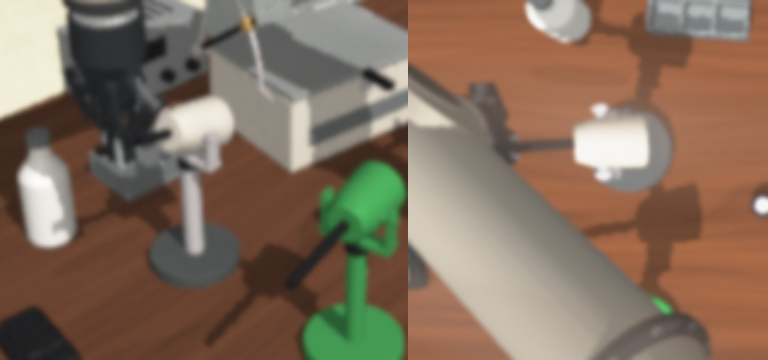

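```bash
python3 -m jog '[[0,0,0,0],[0,0,0,0],[0,0,0,0],[0,0,0,0],[0,0,0,0],[0,0,0,0],[0,0,-2,0],[0,0,-5,0],[0,0,-9,0],[0,0,-13,0],[0,0,-16,0],[0,0,-16,0]]' -1
python3 w.py '[(.506,-.101,.377,-.144)]'
```

```text
t: 7.22
eef_pos: [0.4961, 0.3468, 0.3846]
tool_rot: [0.001, 0.676, 0.737, 0.006]
contact_force: [0.5, 1.2, 0.5]
gripper_width: 1.003
grasp_force: 0.0
t 7.2167 pos [0.4961 0.3468 0.3846] ang 1.657 tilt [ 0.009  0.007 -1.   ] w 1.003 F [0.5 1.2 0.5] q [-0.24  0.32 -0.62  1.53  0.19  1.34 -0.79]
(0.506, -0.101, 0.377, -0.144) -> [-44.7   -2.86   0.46] spin 1.801
```

```bash
python3 -m jog '[[-4,0,0,0.1],[-8,0,0,0.2],[-12,-1,0,0.3],[-16,-1,0,0.4],[-20,-1,0,0.5],[-24,-2,0,0.6],[-28,-2,0,0.7],[-32,-2,0,0.8],[-36,-2.5,0,0.9],[-40,-2.5,0,1],[-44.7,-2.9,0,1.1],[-44.7,-2.9,0,1.2],[-44.7,-2.9,0,1.3],[-44.7,-2.9,0,1.4],[-44.7,-2.9,0,1.5],[-44.7,-2.9,0,1.6],[-44.7,-2.9,0,1.7],[-44.7,-2.9,0,1.8],[-44.7,-2.9,0,1.8],[-44.7,-2.9,0,1.8]]'
python3 lamp.py 4; python3 w.py '[(.506,-.101,.25,-.144),(.506,-.101,.117,-.144)]'
```

```text
t: 8.88
eef_pos: [0.5039, -0.1032, 0.3768]
tool_rot: [0.0, 0.998, -0.07, -0.0]
contact_force: [0.7, -0.3, -0.1]
gripper_width: 0.995
grasp_force: 0.0
t 8.9833 pos [ 0.504  -0.1033  0.3769] ang -0.14 tilt [-0. -0. -1.] w 1.008 F [-0.  -0.4 -0. ] q [ 0.24  0.12 -0.18  1.75  0.02  1.27 -1.65]
(0.506, -0.101, 0.25, -0.144) -> [ 0.17 -0.25 12.69] spin 0.004
(0.506, -0.101, 0.117, -0.144) -> [ 0.18 -0.25 25.99] spin 0.004
```

View pics/g4.png

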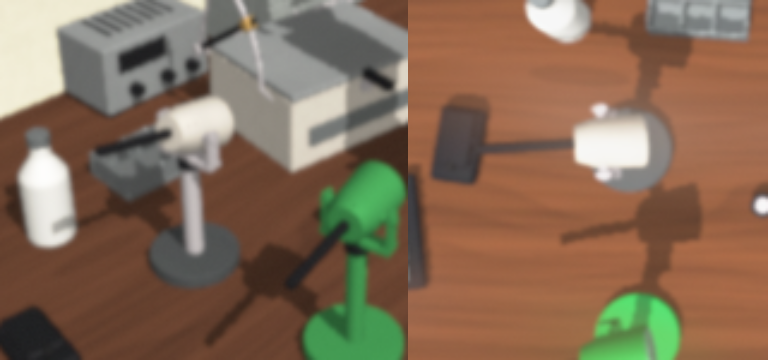

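```bash
cat > axis.py <<'E'
from m2 import *
import m2,sys
# rod centre per column: darkness-weighted centroid near the darkest row
def fit(c,roi,w=4):
    x0,y0,x1,y1=roi;g=c['pixels'].max(2).astype(float);p=[]
    for u in range(x0,x1):
        col=g[y0:y1,u];k=y0+int(col.argmin());a=np.arange(k-w,k+w+1);d=np.clip(85-g[a,u],0,None)
        p.append((u,(a*d).sum()/d.sum()))
    p=np.array(p,np.float32);vx,vy,px,py=cv2.fitLine(p,cv2.DIST_HUBER,0,.01,.01).ravel()
    r=p[:,1]-(py+(p[:,0]-px)*vy/vx);print('res',r.round(1).tolist())
    R=c['pose'][:3,:3];ray=lambda u:R@np.r_[(u[0]-c['cx'])/c['f'],(u[1]-c['cy'])/c['f'],1]
    n=np.cross(ray((px,py)),ray((px+20*vx,py+20*vy)));return n/np.linalg.norm(n)
def axis(tag,rT,rS):
    T=dict(np.load(f'top{tag}.npz'));S=dict(np.load(f'side{tag}.npz'))
    n1=fit(T,rT);n2=fit(S,rS);d=np.cross(n1,n2);d/=np.linalg.norm(d)
    if d[1]>0:d=-d
    p=np.linalg.lstsq(np.array([n1,n2]),[n1@T['pose'][:3,3],n2@S['pose'][:3,3]],rcond=None)[0]
    piv=np.array([.503,.243,.19]);a=p+d*((piv-p)@d)
    rim=np.array([.532,-.1045,.098]);b=p+d*((rim-p)@d)
    print('off pivot',a-piv,'off rim',b-rim,'yaw',np.arctan2(d[1],d[0]),'tilt',-np.arcsin(d[2]))
if __name__=='__main__': axis(*eval(sys.argv[1]))
E
python3 axis.py "(4,(125,184,157,198),(163,203,190,217))"
```

```text
res [nan, nan, nan, nan, nan, nan, nan, nan, nan, nan, nan, nan, nan, nan, nan, nan, nan, nan, nan, nan, nan, nan, nan, nan, nan, nan, nan, nan, nan, nan, nan, nan]
res [-0.0, -0.0, -0.0, -0.10000000149011612, -0.0, 0.10000000149011612, 0.4000000059604645, 0.5, 0.5, 0.30000001192092896, 0.10000000149011612, -0.0, -0.10000000149011612, -0.10000000149011612, -0.10000000149011612, -0.0, 0.10000000149011612, 0.30000001192092896, 0.30000001192092896, 0.20000000298023224, 0.0, 0.0, 0.10000000149011612, -0.10000000149011612, -0.10000000149011612, -0.10000000149011612, -0.10000000149011612]
 ** On entry to DLASCL parameter number  4 had an illegal value
 ** On entry to DLASCL parameter number  4 had an illegal value
 ** On entry to DLASCL parameter number  4 had an illegal value
 ** On entry to DLASCL parameter number  4 had an illegal value
 ** On entry to DLASCL parameter number  5 had an illegal value
 ** On entry to DLASCL parameter number  4 had an illegal valueaxis.py:8: RuntimeWarning: invalid value encountered in scalar divide
  p.append((u,(a*d).sum()/d.sum()))
axis.py:10: RuntimeWarning: invalid value encountered in divide
  r=p[:,1]-(py+(p[:,0]-px)*vy/vx);print('res',r.round(1).tolist())
axis.py:12: RuntimeWarning: invalid value encountered in divide
  n=np.cross(ray((px,py)),ray((px+20*vx,py+20*vy)));return n/np.linalg.norm(n)
Traceback (most recent call last):
  File "axis.py", line 21, in <module>
    if __name__=='__main__': axis(*eval(sys.argv[1]))
                             ~~~~^^^^^^^^^^^^^^^^^^^^
  File "axis.py", line 17, in axis
    p=np.linalg.lstsq(np.array([n1,n2]),[n1@T['pose'][:3,3],n2@S['pose'][:3,3]],rcond=None)[0]
      ~~~~~~~~~~~~~~~^^^^^^^^^^^^^^^^^^^^^^^^^^^^^^^^^^^^^^^^^^^^^^^^^^^^^^^^^^^^^^^^^^^^^^
numpy.linalg.LinAlgError: SVD did not converge in Linear Least Squares
```

```bash
sed -i 's/np.clip(85-g\[a,u\],0,None)/np.clip(min(g[a[0],u],g[a[-1],u])-g[a,u],0,None)+1e-6/; s/r.round(1).tolist()/np.abs(r).max()/' axis.py
python3 axis.py "(4,(125,184,157,198),(163,203,190,217))"; python3 axis.py "(4,(135,184,157,198),(175,203,190,217))"
python3 - <<'E'
# second check of the yaw/tilt: depth points on the white head and rod (top view), both cameras
from m2 import *
for n in('top4','side4'):
    c=dict(np.load(n+'.npz'));P=pts(c);g=c['pixels'].max(2)
    m=(abs(P[...,0]-.5)<.05)&(P[...,1]>.27)&(P[...,1]<.38)&(P[...,2]>.18)&(P[...,2]<.25)&(g<110)
    X=P[m].astype(np.float32);l=cv2.fitLine(X,cv2.DIST_HUBER,0,.01,.01).ravel();d=l[:3]*-np.sign(l[1])
    print(n,len(X),X.mean(0),'yaw',np.arctan2(d[1],d[0]),'tilt',-np.arcsin(d[2]))
E
```

```text
res 0.1437378
res 0.5256653
off pivot [ 0.0020072   0.00088172 -0.00226514] off rim [ 0.01057557  0.00434138 -0.01089446] yaw -1.462029698660257 tilt 0.2829623766313471
res 0.1620636
res 0.32270813
off pivot [ 0.00210301  0.00091206 -0.00229039] off rim [ 0.0113556   0.00481376 -0.01199211] yaw -1.4599234899959617 tilt 0.28610215373522246
top4 132 [0.49557033 0.32899827 0.21717   ] yaw -1.4642863 tilt 0.25291127
side4 146 [0.49190998 0.3292445  0.21610674] yaw -1.4970571 tilt 0.26377878
```

```bash
python3 - <<'E'
from m2 import *
def plane(c,u,z):
    v=c['pose'][:3,:3]@np.r_[(u[0]-c['cx'])/c['f'],(u[1]-c['cy'])/c['f'],1];o=c['pose'][:3,3];return o+v*(z-o[2])/v[2]
T=dict(np.load('top.npz'));g=T['pixels'].max(2)
# pull in first top view
sub=T['pixels'][186:203,285:306].max(2);m=(sub<75).astype(np.uint8);n,l,s,ce=cv2.connectedComponentsWithStats(m);k=1+s[1:,4].argmax()
q=np.argwhere(l==k)[:,::-1]+[285,186];print('pull px',q.min(0),q.max(0),len(q))
r=cv2.minAreaRect(q.astype(np.float32));print('pull',plane(T,q.mean(0),.124),[plane(T,p,.124)[:2].round(4) for p in cv2.boxPoints(r)])
# lid edges from colour only
h=cv2.cvtColor(T['pixels'],cv2.COLOR_RGB2HSV).astype(int);m=((h[...,1]<40)&(h[...,2]>120)).astype(np.uint8);m[:, :254]=0;m[:,360:]=0;m[:105]=0;m[200:]=0
m=cv2.morphologyEx(m,cv2.MORPH_OPEN,np.ones((7,7)));q=np.argwhere(m>0)[:,::-1].astype(np.float32)
b=cv2.boxPoints(cv2.minAreaRect(q));w=np.array([plane(T,p,.122)[:2] for p in b]);print('lid corners',w.round(4).tolist(),w.mean(0),[np.linalg.norm(w[i]-w[i-1]).round(4) for i in range(4)])
e=w-np.roll(w,1,0);print(np.degrees(np.arctan2(e[:,1],e[:,0])))
# head in top4
T4=dict(np.load('top4.npz'));P=pts(T4);h=cv2.cvtColor(T4['pixels'],cv2.COLOR_RGB2HSV).astype(int)
m=(abs(P[...,0]-.5)<.04)&(P[...,1]>.18)&(P[...,1]<.29)&(P[...,2]>.195)
q=np.argwhere(m)[:,::-1].astype(np.float32);print('head',len(q))
X=P[m];
ys=np.arange(.205,.27,.01)
for y in ys:
    a=X[abs(X[:,1]-y)<.006]; print(round(y,3),len(a),a[:,0].min().round(4),a[:,0].max().round(4),((a[:,0].min()+a[:,0].max())/2).round(4),a[:,2].max().round(4))
E
```

```text
Traceback (most recent call last):
ValueError: attempt to get argmax of an empty sequence
```

```bash
cat > c.py <<'E'
from m2 import *
def plane(c,u,z):
    v=c['pose'][:3,:3]@np.r_[(u[0]-c['cx'])/c['f'],(u[1]-c['cy'])/c['f'],1];o=c['pose'][:3,3];return o+v*(z-o[2])/v[2]
T=dict(np.load('top.npz'))
g=T['pixels'].max(2).astype(float)
for v in(193,196,199,201):
    row=g[v,283:309];t=(row.min()+np.median(row))/2;i=np.argwhere(row<t).ravel()+283;print('pull row',v,row.min(),i.min(),i.max(),plane(T,(i.mean(),v),.124).round(4))
h=cv2.cvtColor(T['pixels'],cv2.COLOR_RGB2HSV).astype(int);m=((h[...,1]<40)&(h[...,2]>120)).astype(np.uint8);m[:, :254]=0;m[:,360:]=0;m[:105]=0;m[200:]=0
m=cv2.morphologyEx(m,cv2.MORPH_OPEN,np.ones((7,7)));q=np.argwhere(m>0)[:,::-1].astype(np.float32)
b=cv2.boxPoints(cv2.minAreaRect(q));w=np.array([plane(T,p,.122)[:2] for p in b]);print('lid corners',w.round(4).tolist(),w.mean(0),[np.linalg.norm(w[i]-w[i-1]).round(4) for i in range(4)])
e=w-np.roll(w,1,0);print(np.degrees(np.arctan2(e[:,1],e[:,0])))
T4=dict(np.load('top4.npz'));P=pts(T4)
m=(abs(P[...,0]-.5)<.04)&(P[...,1]>.18)&(P[...,1]<.29)&(P[...,2]>.195)
X=P[m]
for y in np.arange(.205,.27,.01):
    a=X[abs(X[:,1]-y)<.006]; print('head',round(y,3),len(a),a[:,0].min().round(4),a[:,0].max().round(4),((a[:,0].min()+a[:,0].max())/2).round(4),a[:,2].max().round(4))
E
python3 c.py
```

```text
pull row 193 95.0 293 308 [ 0.5058 -0.1081  0.124 ]
pull row 196 96.0 292 297 [ 0.4969 -0.0966  0.124 ]
pull row 199 94.0 292 297 [ 0.4884 -0.0968  0.124 ]
pull row 201 94.0 292 296 [ 0.4826 -0.0955  0.124 ]
lid corners [[0.5403, 0.0275], [0.7573, -0.0041], [0.7188, -0.2647], [0.5025, -0.2307]] [ 0.62973919 -0.11802335] [np.float64(0.2609), np.float64(0.2193), np.float64(0.2635), np.float64(0.219)]
[ 81.665956    -8.26951393 -98.41314765 171.06492993]
head 0.205 87 0.4832 0.5342 0.5087 0.2138
head 0.215 81 0.4828 0.5313 0.507 0.2151
head 0.225 90 0.4798 0.5338 0.5068 0.2188
head 0.235 99 0.4661 0.5309 0.4985 0.2201
head 0.245 98 0.466 0.5386 0.5023 0.2188
head 0.255 82 0.4791 0.5299 0.5045 0.2193
head 0.265 56 0.4815 0.5243 0.5029 0.2196
```

Swivel is about 0.02 to 0.025 rad short of the aim, so I'll go back and trim it.

```bash
python3 w.py '[(.4945,.3445,.377,1.665),(.4945,.3445,.217,1.665)]'
```

```text
t 8.9833 pos [ 0.504  -0.1033  0.3769] ang -0.14 tilt [-0. -0. -1.] w 1.008 F [-0.  -0.4 -0. ] q [ 0.24  0.12 -0.18  1.75  0.02  1.27 -1.65]
(0.4945, 0.3445, 0.377, 1.665) -> [-7.20e+00 -4.42e+01 -1.00e-02] spin -1.805
(0.4945, 0.3445, 0.217, 1.665) -> [ -7.2  -44.2   15.99] spin -1.805
```

```bash
python3 -m jog '[[-0.7,-4,0,-0.1],[-1.3,-8,0,-0.2],[-2,-12,0,-0.3],[-2.6,-16,0,-0.4],[-3.3,-20,0,-0.5],[-3.9,-24,0,-0.6],[-4.6,-28,0,-0.7],[-5.2,-32,0,-0.8],[-5.9,-36,0,-0.9],[-6.5,-40,0,-1],[-7.2,-44.2,0,-1.1],[-7.2,-44.2,0,-1.2],[-7.2,-44.2,0,-1.3],[-7.2,-44.2,0,-1.4],[-7.2,-44.2,0,-1.5],[-7.2,-44.2,0,-1.6],[-7.2,-44.2,0,-1.7],[-7.2,-44.2,0,-1.8],[-7.2,-44.2,0,-1.8],[-7.2,-44.2,0,-1.8]]'
python3 w.py '[(.4945,.3445,.217,1.665)]'
```

```text
t: 10.65
eef_pos: [0.496, 0.3443, 0.3769]
tool_rot: [-0.0, 0.677, 0.736, -0.0]
contact_force: [0.5, 0.5, 0.8]
gripper_width: 1.001
grasp_force: 0.0
t 10.65 pos [0.496  0.3443 0.3769] ang 1.655 tilt [-0.  0. -1.] w 1.001 F [0.5 0.5 0.8] q [-0.18  0.35 -0.7   1.53  0.23  1.35 -0.82]
(0.4945, 0.3445, 0.217, 1.665) -> [ 0.04 -0.14 15.99] spin -0.01
```

```bash
python3 -m jog '[[0,0,4,0],[0,0,8,0],[0,0.1,12,0],[0,0.1,15,0],[0,0.1,16,0],[0,0.1,16,0],[0,0.1,16,0],[0,0.1,16,0]]'
python3 -m jog '[[0,0,0,0],[0,0,0,0],[0,0,0,0],[0,0,0,0],[0,0,0,0],[0,0,0,0],[0,0,0,0],[0,0,0,0],[0,0,0,0],[0,0,0,0]]' 1 30
python3 -c "
from w import *
go((.497,.344,.217,1.65))"
```

```text
t: 11.32
eef_pos: [0.4979, 0.3458, 0.2195]
tool_rot: [0.0, 0.676, 0.737, 0.002]
contact_force: [0.3, -0.2, 0.4]
gripper_width: 1.002
grasp_force: 0.0
t: 12.15
eef_pos: [0.4968, 0.3446, 0.2171]
tool_rot: [-0.0, 0.676, 0.737, -0.0]
contact_force: [-0.6, 0.0, 1.0]
gripper_width: 0.125
grasp_force: 29.2
t 12.15 pos [0.4968 0.3446 0.2171] ang 1.657 tilt [-0.  0. -1.] w 0.125 F [-0.6  0.   1. ] q [-0.21  0.48 -0.66  1.73  0.33  1.05 -0.9 ]
(0.497, 0.344, 0.217, 1.65) -> [-0.06  0.02  0.01] spin 0.007
```

Good; I'll open, rise, and go back over the pull.

```bash
python3 -m jog '[[0,0,0,0.01],[0,0,0,0.01],[0,0,0,0.01]]'
python3 -m jog '[[0,0,0,0],[0,0,0,0],[0,0,0,0],[0,0,0,0],[0,0,0,0],[0,0,0,0],[0,0,-2,0],[0,0,-5,0],[0,0,-9,0],[0,0,-13,0],[0,0,-16,0],[0,0,-16,0],[0,0,-16,0]]' -1
python3 w.py '[(.506,-.1,.377,-.144)]'
```

```text
t: 12.4
eef_pos: [0.4969, 0.3446, 0.217]
tool_rot: [0.0, 0.68, 0.733, 0.0]
contact_force: [-0.1, -0.3, 1.1]
gripper_width: 0.126
grasp_force: 29.2
t: 13.48
eef_pos: [0.4973, 0.3453, 0.3791]
tool_rot: [0.001, 0.68, 0.733, 0.002]
contact_force: [-0.2, 0.1, -1.4]
gripper_width: 1.002
grasp_force: 0.0
t 13.4833 pos [0.4973 0.3453 0.3791] ang 1.647 tilt [ 0.004  0.002 -1.   ] w 1.002 F [-0.2  0.1 -1.4] q [-0.18  0.35 -0.7   1.52  0.23  1.35 -0.83]
(0.506, -0.1, 0.377, -0.144) -> [-44.47  -2.51   0.11] spin 1.791
```

```bash
python3 -m jog '[[-4,0,0,0.1],[-8,0,0,0.2],[-12,-1,0,0.3],[-16,-1,0,0.4],[-20,-1,0,0.5],[-24,-2,0,0.6],[-28,-2,0,0.7],[-32,-2,0,0.8],[-36,-2.5,0,0.9],[-40,-2.5,0,1],[-44.5,-2.8,0,1.1],[-44.5,-2.8,0,1.2],[-44.5,-2.8,0,1.3],[-44.5,-2.8,0,1.4],[-44.5,-2.8,0,1.5],[-44.5,-2.8,0,1.6],[-44.5,-2.8,0,1.7],[-44.5,-2.8,0,1.8],[-44.5,-2.8,0,1.8],[-44.5,-2.8,0,1.8]]'
python3 lamp.py 5; python3 axis.py "(5,(125,184,157,198),(163,203,190,217))"; python3 w.py '[(.506,-.1,.25,-.144),(.506,-.1,.117,-.144)]'
```

```text
t: 15.15
eef_pos: [0.5021, -0.1014, 0.3757]
tool_rot: [-0.0, 0.997, -0.075, -0.001]
contact_force: [0.2, 0.6, 0.1]
gripper_width: 1.0
grasp_force: 0.0
res 0.18388367
res 0.39013672
off pivot [ 0.00215047  0.00084461 -0.00224951] off rim [ 0.00348662  0.00343853 -0.01074836] yaw -1.4830672497670112 tilt 0.28249701266841937
t 15.25 pos [ 0.5024 -0.1014  0.3762] ang -0.151 tilt [-0.001  0.    -1.   ] w 1.004 F [ 0.2 -0.8 -0.4] q [ 0.32  0.12 -0.27  1.75  0.03  1.27 -1.68]
(0.506, -0.1, 0.25, -0.144) -> [ 0.35 -0.19 12.62] spin -0.007
(0.506, -0.1, 0.117, -0.144) -> [ 0.37 -0.19 25.92] spin -0.007
```

```bash
python3 -m jog '[[0.2,-0.2,4,0],[0.2,-0.2,8,0],[0.2,-0.2,12,0],[0.2,-0.2,16,0],[0.2,-0.2,20,0],[0.2,-0.2,23,0],[0.2,-0.2,25,0],[0.2,-0.2,25.9,0],[0.2,-0.2,25.9,0],[0.2,-0.2,25.9,0]]'
python3 -m jog '[[0,0,0,0],[0,0,0,0],[0,0,0,0],[0,0,0,0],[0,0,0,0],[0,0,0,0],[0,0,0,0],[0,0,0,0],[0,0,0,0],[0,0,0,0]]' 1 60
python3 lamp.py 6;python3 - <<'E'
import cv2,numpy as np
S=cv2.imread('pics/side6.png')[110:260,180:340];T=cv2.imread('pics/top6.png')[90:240,230:380]
cv2.imwrite('pics/p6.png',np.hstack([cv2.resize(S,None,fx=2.4,fy=2.4),cv2.resize(T,None,fx=2.4,fy=2.4)]))
E
python3 w.py '[(.506,-.1,.117,-.144)]'
```

```text
t: 16.08
eef_pos: [0.5054, -0.0997, 0.1185]
tool_rot: [-0.0, 0.997, -0.076, 0.0]
contact_force: [0.3, -0.3, -0.0]
gripper_width: 0.997
grasp_force: 0.0
t: 16.92
eef_pos: [0.5052, -0.0996, 0.1182]
tool_rot: [0.0, 0.997, -0.076, 0.0]
contact_force: [-0.5, 0.4, 4.4]
gripper_width: 0.176
grasp_force: 62.4
t 17.0167 pos [ 0.5052 -0.0996  0.1182] ang -0.153 tilt [ 0. -0. -1.] w 0.173 F [-0.9  0.5  4.9] q [ 0.28  0.4  -0.25  2.04  0.15  0.72 -1.79]
(0.506, -0.1, 0.117, -0.144) -> [0.08 0.03 0.12] spin -0.009
```

View pics/p6.png

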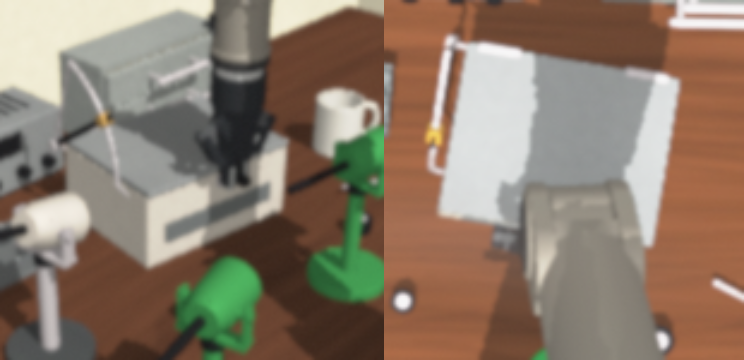

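```bash
python3 -m jog '[[0.03,0,-1.17,0],[0.12,0,-2.33,0],[0.26,0,-3.5,0],[0.46,0,-4.64,0],[0.73,0,-5.8,0],[1.04,0,-6.9,0],[1.42,0,-8,0],[1.84,0,-9.1,0],[2.33,0,-10.15,0],[2.86,0,-11.2,0],[3.2,0,-11.8,0],[3.56,0,-12.4,0],[3.56,0,-12.4,0],[3.56,0,-12.4,0]]'
cat > lid.py <<'E'
from h import *
import sys
from w import go
tag=sys.argv[1]
go()
ex=np.array([np.cos(-.1440),np.sin(-.1440),0]);ey=np.array([-ex[1],ex[0],0]);H=np.array([.736,-.134,.117])
for n in('side','top'):
    c=cam(n);save(c,n+tag);np.savez(n+tag,**c);P=pts(c);g=c['pixels'].astype(int);D=P-H;X,Y,Z=D@ex,D@ey,D[...,2]
    m=(X<-.02)&(X>-.19)&(abs(Y)<.12)&(Z>.003)&(np.ptp(g,axis=2)<40)
    a=np.arctan2(Z,-X);m&=(a>.3)&(a<1)
    if m.sum()<50: print(n,'few',m.sum());continue
    x,z=-X[m],Z[m];k=np.ones(len(x),bool)
    for _ in range(8):
        p=np.polyfit(x[k],z[k],1);r=z-np.polyval(p,x);k=abs(r)<.006
    print(n,'lid angle (plane slope)',np.arctan(p[0]),'offset',p[1],k.sum(),'of',len(k))
    h=cv2.cvtColor(c['pixels'],cv2.COLOR_RGB2HSV).astype(int)
    b=(h[...,0]>12)&(h[...,0]<32)&(h[...,1]>90)&(h[...,2]>110)&(abs(Y-.147)<.02)&(Z>.05)&(X<-.08)
    d=(g.max(2)<90)&(abs(Y-.147)<.015)&(X<-.03)&(X>-.19)&(Z>.01)&(a>.35)&(a<.9)
    for s,q in(('brass',b),('arm',d)):
        if q.sum(): print(n,s,q.sum(),'X',X[q].mean().round(4),'Y',Y[q].mean().round(4),'Z',Z[q].mean().round(4),'ang',np.median(a[q]).round(3),'slope',np.arctan(-np.polyfit(X[q],Z[q],1)[0]).round(3))
E
python3 lid.py 7
python3 - <<'E'
import cv2,numpy as np
S=cv2.imread('pics/side7.png')[90:260,180:350]
T=cv2.imread('pics/top7.png')[80:230,220:370]
cv2.imwrite('pics/p7.png',np.hstack([cv2.resize(S,(500,500)),cv2.resize(T,(300,300),None),]) if 0 else cv2.resize(S,(595,595)))
E
```

```text
t: 18.18
eef_pos: [0.5399, -0.1048, 0.2406]
tool_rot: [-0.0, 0.997, -0.076, -0.001]
contact_force: [6.5, 1.3, -10.4]
gripper_width: 0.171
grasp_force: 58.7
t 18.1833 pos [ 0.5399 -0.1048  0.2406] ang -0.153 tilt [-0.001  0.001 -1.   ] w 0.171 F [  6.5   1.3 -10.4] q [ 0.3   0.3  -0.27  1.85  0.09  1.01 -1.73]
side lid angle (plane slope) 1.3052685961960255 offset -0.5246628924099273 6 of 206
side brass 26 X -0.1375 Y 0.1515 Z 0.0921 ang 0.591 slope 0.245
side arm 51 X -0.0749 Y 0.1479 Z 0.0489 ang 0.578 slope 0.609
top lid angle (plane slope) 0.5518934561236167 offset 0.0014358747659020173 2562 of 2609
top brass 44 X -0.1349 Y 0.1466 Z 0.0952 ang 0.625 slope -0.189
```

View pics/p7.png

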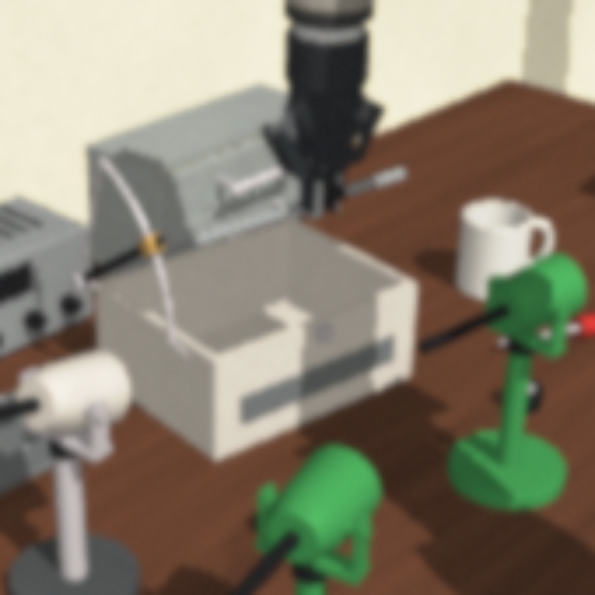

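```bash
cat > idx.py <<'E'
from h import *
ex=np.array([np.cos(-.1440),np.sin(-.1440),0]);ey=np.array([-ex[1],ex[0],0]);H=np.array([.736,-.134,.117])
def onplane(c,u,Y):
    v=c['pose'][:3,:3]@np.r_[(u[0]-c['cx'])/c['f'],(u[1]-c['cy'])/c['f'],1];o=c['pose'][:3,3]-H
    p=o+v*(Y-o@ey)/(v@ey);return np.array([-(p@ex),p[2]])
for t in('','4','7'):
    c=dict(np.load(f'side{t}.npz'));g=c['pixels'].max(2).astype(float);px=[];Q=[]
    for u in list(range(205,218))+list(range(226,229)):
        v0=169.4-(u-204.3)*.51;a=np.arange(int(v0)-4,int(v0)+6);col=g[a,u]
        d=np.clip(min(col[0],col[-1])-col,0,None)+1e-9;v=(a*d).sum()/d.sum();px.append((u,v.round(1),col.min()))
        Q.append(onplane(c,(u,v),.147))
    Q=np.array(Q);k=slice(0,13);p=np.polyfit(Q[k,0],Q[k,1],1)
    print(t,'slope',np.arctan(p[0]).round(3),'off',p[1].round(4),'rad',Q[[0,12],0].round(3),'ang at',np.arctan2(Q[:,1],Q[:,0]).round(3))
    b=cv2.cvtColor(c['pixels'],cv2.COLOR_RGB2HSV).astype(int);m=(b[...,0]>12)&(b[...,0]<32)&(b[...,1]>90)&(b[...,2]>110);m[:150]=0;m[168:]=0;m[:,:216]=0;m[:,230:]=0
    q=np.argwhere(m)[:,::-1].mean(0);s=onplane(c,q,.15);print('brass',q,s,np.hypot(*s),np.arctan2(s[1],s[0]))
# brass, top view: visible top face centre => radius 155 along, 9 above
c=dict(np.load('top7.npz'));b=cv2.cvtColor(c['pixels'],cv2.COLOR_RGB2HSV).astype(int);m=(b[...,0]>12)&(b[...,0]<32)&(b[...,1]>90)&(b[...,2]>110);m[:135]=0;m[160:]=0;m[:,:240]=0;m[:,262:]=0
q=np.argwhere(m);print('top brass rows',q.min(0),q.max(0),len(q))
for v in(q[:,0].min()-.5,q[:,0].mean(),q[:,0].max()+.5):
    r=[]
    for z in(.07,.08,.09):
        w=c['pose'][:3,:3]@np.r_[(q[:,1].mean()-c['cx'])/c['f'],(v-c['cy'])/c['f'],1];o=c['pose'][:3,3]-H;p=o+w*(z-o[2])/w[2];r.append((-(p@ex)).round(4))
    print(v,r)
E
python3 idx.py
```

```text
slope 0.616 off -0.0021 rad [0.023 0.098] ang at [0.566 0.584 0.573 0.571 0.579 0.593 0.595 0.596 0.597 0.598 0.599 0.601
 0.604 0.597 0.582 0.543]
brass [222.47826087 159.52173913] [0.13441081 0.09111729] 0.16238419306796587 0.5957403127478069
4 slope 0.615 off -0.0016 rad [0.023 0.098] ang at [0.566 0.592 0.587 0.58  0.586 0.595 0.599 0.599 0.602 0.601 0.602 0.601
 0.606 0.599 0.601 0.584]
brass [222.70833333 159.5       ] [0.13569229 0.09168623] 0.16376435431633884 0.5942251004678631
7 slope 0.585 off -0.0005 rad [0.023 0.098] ang at [0.567 0.591 0.584 0.575 0.568 0.574 0.575 0.579 0.579 0.58  0.583 0.582
 0.584 0.599 0.599 0.543]
brass [222.65384615 159.69230769] [0.13536393 0.09088016] 0.16304170725248157 0.5912561671427752
top brass rows [141 246] [150 255] 71
140.5 [np.float64(0.1168), np.float64(0.1186), np.float64(0.1203)]
145.88732394366198 [np.float64(0.1314), np.float64(0.133), np.float64(0.1346)]
150.5 [np.float64(0.1438), np.float64(0.1453), np.float64(0.1468)]
```

```bash
python3 - <<'E'
from h import *
ex=np.array([np.cos(-.1440),np.sin(-.1440),0]);ey=np.array([-ex[1],ex[0],0]);H=np.array([.736,-.134,.117])
A=dict(np.load('side4.npz'));B=dict(np.load('side7.npz'))
def px(r,y,th,n=0): return proj(A,H-ex*(r*np.cos(th)-n*np.sin(th))+ey*y+np.array([0,0,r*np.sin(th)+n*np.cos(th)]))
for th in(.5,.552,.6):
    print(th,[(r,y,px(r,y,th).round(1).tolist()) for r,y in((0,.13),(.1,.13),(.206,.13),(.206,.06),(.206,0),(.1,.147),(.175,.147))])
for u in(224,228,230,232,234,236,240,244,248,252,256):
    s=slice(144,172);print(u,'up',B['pixels'][s,u].mean(1).round().astype(int).tolist());print('   dn',A['pixels'][s,u].mean(1).round().astype(int).tolist())
E
```

```text
0.5 [(0, 0.13, [205.6, 168.1]), (0.1, 0.13, [219.5, 164.8]), (0.206, 0.13, [236.2, 160.8]), (0.206, 0.06, [253.5, 155.0]), (0.206, 0, [267.6, 150.3]), (0.1, 0.147, [215.3, 166.1]), (0.175, 0.147, [226.8, 163.4])]
0.552 [(0, 0.13, [205.6, 168.1]), (0.1, 0.13, [219.0, 163.3]), (0.206, 0.13, [235.2, 157.5]), (0.206, 0.06, [252.5, 151.8]), (0.206, 0, [266.6, 147.2]), (0.1, 0.147, [214.8, 164.7]), (0.175, 0.147, [225.9, 160.7])]
0.6 [(0, 0.13, [205.6, 168.1]), (0.1, 0.13, [218.5, 161.9]), (0.206, 0.13, [234.1, 154.5]), (0.206, 0.06, [251.5, 148.9]), (0.206, 0, [265.6, 144.4]), (0.1, 0.147, [214.3, 163.3]), (0.175, 0.147, [225.0, 158.2])]
224 up [110, 110, 111, 109, 109, 109, 108, 108, 109, 109, 111, 116, 122, 121, 112, 110, 124, 137, 148, 167, 177, 173, 167, 164, 158, 150, 146, 145]
   dn [109, 110, 111, 110, 109, 109, 109, 109, 109, 110, 111, 116, 122, 121, 112, 112, 124, 140, 156, 176, 186, 182, 176, 171, 165, 159, 156, 157]
228 up [104, 105, 106, 106, 106, 106, 106, 106, 107, 106, 106, 107, 105, 104, 102, 101, 100, 97, 101, 114, 129, 139, 144, 146, 149, 152, 157, 161]
   dn [104, 105, 
[... 2012 characters left out ...]
143, 142, 143]
   dn [194, 163, 133, 111, 105, 114, 131, 145, 146, 131, 111, 97, 93, 92, 92, 92, 91, 92, 91, 91, 91, 92, 91, 92, 91, 92, 93, 99]
252 up [137, 119, 109, 114, 132, 148, 155, 163, 172, 171, 153, 135, 131, 136, 139, 141, 141, 141, 143, 142, 142, 142, 141, 141, 141, 141, 141, 142]
   dn [139, 119, 110, 115, 132, 146, 151, 147, 135, 119, 103, 95, 92, 91, 92, 91, 91, 92, 90, 91, 91, 91, 92, 91, 92, 91, 91, 91]
256 up [112, 109, 123, 139, 150, 157, 167, 174, 167, 145, 130, 133, 139, 141, 141, 142, 141, 142, 142, 141, 141, 142, 142, 141, 141, 140, 140, 142]
   dn [113, 110, 123, 140, 150, 158, 173, 180, 157, 123, 101, 94, 92, 93, 92, 91, 91, 91, 89, 91, 91, 91, 90, 90, 90, 91, 91, 91]
```

```bash
python3 -m jog '[[0.18,0,-0.28,0],[0.36,0,-0.56,0],[0.54,0,-0.84,0],[0.54,0,-0.84,0],[0.54,0,-0.84,0],[0.54,0,-0.84,0],[0.54,0,-0.84,0],[0.54,0,-0.84,0]]'
python3 lid.py 8; python3 - <<'E'
from h import *
B=dict(np.load('side8.npz'));g=B['pixels'].mean(2)
ex=np.array([np.cos(-.1440),np.sin(-.1440),0]);ey=np.array([-ex[1],ex[0],0]);H=np.array([.736,-.134,.117])
px=lambda r,y,th: proj(B,H-ex*r*np.cos(th)+ey*y+np.array([0,0,r*np.sin(th)]))
for u in(240,244,248,252,256): print(u,g[144:162,u].round().astype(int).tolist())
for th in(.55,.59,.63): print(th,[np.interp(u,*np.array([px(.206,y,th) for y in(.13,.1,.06,.03,0)]).T).round(1) for u in(240,244,248,252,256)])
S=cv2.imread('pics/side8.png')[120:220,150:300];cv2.imwrite('pics/f8.png',cv2.resize(S,None,fx=5,fy=5,interpolation=2))
E
python3 axis.py "(8,(125,184,157,198),(163,203,190,217))"
```

```text
t: 18.95
eef_pos: [0.545, -0.1055, 0.2486]
tool_rot: [-0.0, 0.997, -0.076, -0.001]
contact_force: [6.1, 0.9, -12.5]
gripper_width: 0.175
grasp_force: 58.7
t 18.95 pos [ 0.545  -0.1055  0.2486] ang -0.153 tilt [-0.001  0.001 -1.   ] w 0.175 F [  6.1   0.9 -12.5] q [ 0.3   0.3  -0.27  1.83  0.09  1.03 -1.73]
side lid angle (plane slope) 0.8556225646361239 offset -0.04759751301772926 41 of 392
side brass 26 X -0.1385 Y 0.1519 Z 0.0926 ang 0.59 slope 0.159
side arm 48 X -0.078 Y 0.1482 Z 0.0513 ang 0.583 slope 0.603
top lid angle (plane slope) 0.5914437106636915 offset 0.0015060662014995875 2310 of 2382
top brass 43 X -0.1352 Y 0.1464 Z 0.0951 ang 0.621 slope -0.057
240 [158, 158, 159, 159, 156, 151, 152, 150, 153, 168, 173, 158, 123, 92, 89, 110, 128, 137]
244 [145, 144, 139, 126, 114, 109, 121, 145, 166, 169, 145, 110, 89, 94, 115, 130, 137, 140]
248 [194, 163, 133, 110, 108, 127, 159, 175, 166, 134, 98, 91, 108, 127, 136, 140, 142, 141]
252 [138, 119, 110, 117, 142, 166, 173, 157, 123, 92, 89, 107, 126, 135, 140, 141, 142, 141]
256 [112, 110, 123, 147, 167, 169, 147, 112, 89, 95, 114, 131, 139, 141, 141, 141, 141, 141]
0.55 [np.float64(156.1), np.float64(154.7), np.float64(153.4), np.float64(152.1), np.float64(150.8)]
0.59 [np.float64(153.3), np.float64(152.0), np.float64(150.7), np.float64(149.4), np.float64(148.1)]
0.63 [np.float64(150.6), np.float64(149.3), np.float64(148.0), np.float64(146.7), np.float64(145.5)]
res 0.17880249
res 0.4289856
off pivot [ 0.00222787  0.0009863  -0.00265337] off rim [ 0.00409663  0.00414179 -0.0127327 ] yaw -1.4813903182264734 tilt 0.2871037573290827
```

View pics/f8.png

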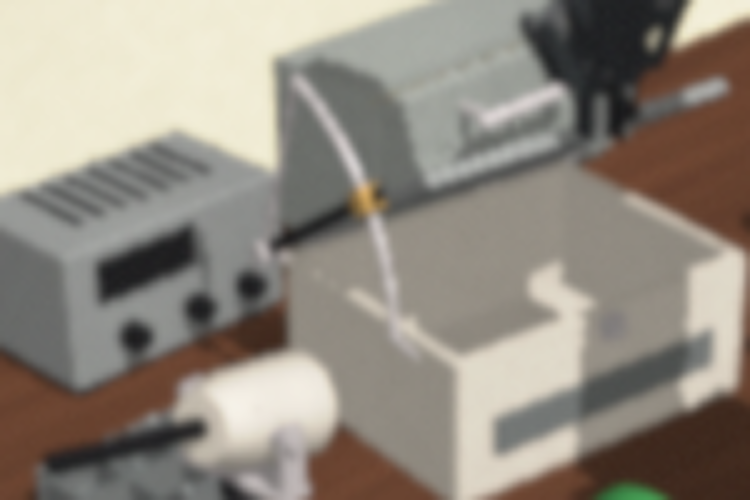

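```bash
python3 -m jog '[[0,0,0,0],[0,0,0,0],[0,0,0,0],[0,0,0,0]]'; python3 -c "
from station import bot
print(bot.hand_in())"
```

```text
t: 19.38
eef_pos: [0.545, -0.1055, 0.2486]
tool_rot: [-0.0, 0.997, -0.076, -0.001]
contact_force: [6.6, 0.8, -13.1]
gripper_width: 0.173
grasp_force: 58.7
the job is handed in; nothing more can be done
None
```

I handed the job in at 19.4 s with the lid held at about 0.59 rad (index arm reads about 0.595) and the lamp aimed roughly 4 mm to the side of the latch block and up to 13 mm low, by camera measurements; no verdict was returned.

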